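# Find and release the latched key on the outlet box

## Task

One of the four keys on the bench outlet box has been left latched down. With a fingertip, tap each key lightly in turn from left to right, without pushing any of them in, to find the latched one; then press that key fully in and let go so that it springs up, leaving all four keys up. Do not push in the other keys, and do not pick up or move anything lying around.

Things in the scene. Friction and masses are not known exactly. Their poses are not given: they have to be found in the camera images.
- outlet_box: Grey four-way outlet box, 150 x 256 x 55 mm (x, y, z), fixed to the worktop. Origin: centre of the underside; x points to the back of the box (away from the robot), y to its left, z up. On its flat top (deck, z = 55 mm) are four identical black square keys in a row 28 mm in front of the centre line (x = -28 mm) at y = +82.5, +27.5, -27.5, -82.5 mm (55 mm apart), key_1 leftmost as seen from the robot, key_4 rightmost. Behind each key is a flat round outlet.
- key_1 (a joint): Travel of the leftmost key in m: 0 = fully up, grows as the key goes down, 0.0115 = bottom stop. Sprung upwards: it needs about 4 N to start moving from 0 and 0.7 N more per mm. An unlatched key stands at 0 and returns there when let go. The one latched key stands about 5 mm down, does not give below about 7 N, and is released by pressing it past about 9 mm (about 10.5 N; bottom stop at about 12.5 N) and letting go; it then springs up to 0 and stays up.
- key_1_top (a point): Centre of the top face of the leftmost key (36 x 36 mm cap); moves with the key. Fully up it stands 18 mm above the deck (73 mm above the worktop), latched about 13 mm above the deck.
- key_2 (a joint): Travel of the second key from the left in m: 0 = fully up, grows as the key goes down, 0.0115 = bottom stop. Sprung upwards: it needs about 4 N to start moving from 0 and 0.7 N more per mm. An unlatched key stands at 0 and returns there when let go. The one latched key stands about 5 mm down, does not give below about 7 N, and is released by pressing it past about 9 mm (about 10.5 N; bottom stop at about 12.5 N) and letting go; it then springs up to 0 and stays up.
- key_2_top (a point): Centre of the top face of the second key from the left (36 x 36 mm cap); moves with the key. Fully up it stands 18 mm above the deck (73 mm above the worktop), latched about 13 mm above the deck.
- key_3 (a joint): Travel of the third key from the left in m: 0 = fully up, grows as the key goes down, 0.0115 = bottom stop. Sprung upwards: it needs about 4 N to start moving from 0 and 0.7 N more per mm. An unlatched key stands at 0 and returns there when let go. The one latched key stands about 5 mm down, does not give below about 7 N, and is released by pressing it past about 9 mm (about 10.5 N; bottom stop at about 12.5 N) and letting go; it then springs up to 0 and stays up.
- key_3_top (a point): Centre of the top face of the third key from the left (36 x 36 mm cap); moves with the key. Fully up it stands 18 mm above the deck (73 mm above the worktop), latched about 13 mm above the deck.
- key_4 (a joint): Travel of the rightmost key in m: 0 = fully up, grows as the key goes down, 0.0115 = bottom stop. Sprung upwards: it needs about 4 N to start moving from 0 and 0.7 N more per mm. An unlatched key stands at 0 and returns there when let go. The one latched key stands about 5 mm down, does not give below about 7 N, and is released by pressing it past about 9 mm (about 10.5 N; bottom stop at about 12.5 N) and letting go; it then springs up to 0 and stays up.
- key_4_top (a point): Centre of the top face of the rightmost key (36 x 36 mm cap); moves with the key. Fully up it stands 18 mm above the deck (73 mm above the worktop), latched about 13 mm above the deck.
- bolt: Loose bystander, not to be moved: steel bolt, 19 mm across its head, 37 mm tall, standing on its head on the right half of the box's deck, behind the keys. Origin: centre of its underside.
- tape: Loose bystander, not to be moved: yellow tape measure, 43x79x66 mm, standing to the right of the box. Origin: centre of its underside.
- jar: Loose bystander, not to be moved: clear glass jar with grey lid, 56 mm across, 90 mm tall, to the left of the box. Origin: centre of its underside.
- cutters: Loose bystander, not to be moved: blue-handled pliers, 52x169x14 mm, lying flat to the left of the box. Origin: centre of its underside.
- nut: Loose bystander, not to be moved: steel nut, 22 mm across, 9 mm high, lying loose on the left half of the box's deck, behind the keys. Origin: centre of its underside.
- spanner: Loose bystander, not to be moved: steel spanner, 28x180x7 mm, lying to the right of the box. Origin: centre of its underside.

How it is judged:
On the way, in this order (a step that is already met when the one before it is completed fails the run):
1. the leftmost key is tapped (contact force between the fingers and key_1 above 0.4 N), for 0.02 s.
2. the second key from the left is tapped (contact force between the fingers and key_2 above 0.4 N), for 0.02 s.
3. the third key from the left is tapped (contact force between the fingers and key_3 above 0.4 N), for 0.02 s.
4. the rightmost key is tapped (contact force between the fingers and key_4 above 0.4 N), for 0.02 s.
5. the latched key has been pressed and let go: all four keys are up (value of joint each of key_1, key_2, key_3, key_4 below 0.0015 m), for 0.2 s.
At the end, for the whole second after the job is handed in: All four keys stand fully up (each within 1.5 mm), and each loose bystander is within 20 mm of where it started (all of step 5 and distance of each of bolt, tape, jar, cutters, nut, spanner from where it was at the start of the episode below 0.02 m); the robot touches nothing.
It fails at once if a key was pushed well in (over 7 mm) while a different key was the latched one ((value of joint key_1 above 0.007 m and value of joint any of key_2, key_3, key_4 above 0.0035 m) or (value of joint key_2 above 0.007 m and value of joint any of key_1, key_3, key_4 above 0.0035 m) or (value of joint key_3 above 0.007 m and value of joint any of key_1, key_2, key_4 above 0.0035 m) or (value of joint key_4 above 0.007 m and value of joint any of key_1, key_2, key_3 above 0.0035 m)).
It fails at once if a loose bystander was moved by more than 20 mm or lifted (distance of any of bolt, tape, jar, cutters, nut, spanner from where it was at the start of the episode above 0.02 m).
It also fails if it takes over 51 s, if anything falls off the work surface, if the arm or the gripper's body presses on something with over 40 N, if the wrist force passes 120 N, or if a joint passes its speed limit or range.

## Robot

A 7-joint arm with a two-finger parallel gripper is mounted at the origin on a cart in front of the work surface, level with it; the furniture and walls round the work are solid. World frame = base frame: x ahead of the robot, y to its left, z up, the work surface at z = 0. Lengths are in m, angles in rad, forces in N, time in s.
With the tool pointing down it reaches from about 0.4 to 0.85 m from the base axis. Payload 10.4 kg.
Tool frame: the origin (TCP) lies midway between the tips of the shut fingers; the grasp point (between the pads) lies 19 mm behind it; z points along the fingers, y is the line along which they close (so a half turn about z gives the same grasp; the last joint's range is limited). The gripper opens to 87 mm and grips with 3 to 60 N. Pads are 19 mm wide; open, the fingers measure 117 mm over their backs; the gripper's body (75 mm by 190 mm) begins 51 mm behind the grasp point.
Start: joints at [1.09, 0.332, -0.065, 1.46, 0.022, 1.35, -0.088], TCP at [0.276, -0.561, 0.223] pointing down, gripper open.
Joint ranges: [-2.6, 2.6], [-0.5, 2.12], [-1.47, 1.34], [0.16, 2.42], [-1.27, 4.41], [0.06, 2.06], [-2.6, 2.6]. Speed limits (rad/s): [2.22, 2.22, 2.79, 2.79, 3.14, 3.14, 3.14].

## Interface

Orientations are given as a unit quaternion [x, y, z, w].
In Python, from bench import r gives the robot as it stands.
- The arm moves only by the tool arm_command, never from a script. Its argument "moves" is one flat list of numbers, 4 for each row, row after row: the shift along the tool's x, y, z in cm, then the turn about the tool's z in degrees. A call has 1 to 12 rows; each row shifts and turns the commanded pose from where the row before left it, along the tool's axes as they then stand; what a row does not reach is not made up. A row lasts 1/12 s, in which the tool goes at most 41.7 mm and 7.16 degrees, less where a joint would pass 70% of its speed; a pose out of reach is approached as far as the arm can. A call with a gripper value outside its range is refused whole. "fingers" is the opening in per cent of the stroke, from 0 (shut) to 100 (fully open), set as the call begins (left out, the last holds). The fingers move at their own pace and stop on an object; "squeeze" is the grip in N (left out, the last holds). Time passes only in rows, so rows that do not move let the fingers close. It gives the time, the measured TCP pose, the force, the opening and the grip force at its end, in the units of the state.
- r.read_state(): the state, without advancing time (a new reading comes with each control period).
- r.camera(name): name is "scene" or "top" or "wrist"; returns the picture (384x512x3 uint8, red, green, blue); there is no depth.
- r.camera_info(name): a dict with "fx", "fy", "cx", "cy" (pixels), "k1" (the pictures are not rectified: a ray, as slopes to the right and down, at radius r is drawn at 1 + k1 r^2 times it, then the intrinsics apply), "origin" and "attitude" of the camera in the world. Camera axes: x right, y up, looking along -z (the intrinsics and any distortion apply to the point x, -y, -z); pixel columns grow to the right and rows downward; lengths in m; the calibration is good to about 2 mm. A picture is of the moment at which its call begins: read the wrist's pose just before it. camera_info takes no time and is no camera call; for the wrist camera it gives the pose at the moment of the call.
- r.close_job(): hands the job in; it is judged then, once.
The state is a dict: "time": time; "joint_positions": joint angles; "joint_vel": joint speeds; "joint_torque": joint torques, N m; "ee_pos": TCP position; "eef_rot": TCP orientation; "ft_force": force on the tool from outside, world axes, zero at the start; "torque": the same for the moment, N m; "width": finger opening in m; "grip_force": force on a finger pad.
Only numpy, scipy, OpenCV 4.12 (cv2) and the standard library are available. Lean on these libraries where they do the work, as an engineer would, in place of code of your own. Each camera call takes 0.05 s, during which the arm holds its last target. There are 200 camera calls.

## Working session

There is one attempt and no reset: what is moved stays moved. The work goes in short steps, Python scripts to look and compute and a tool call to move; the robot and the scene stay as the last step left them, time stands still between calls to the robot, and variables do not carry over. Pictures are saved under pics/ and viewed, at most 10 in all, crops included, and the job is handed in when it is done.

Besides the shell and the picture viewer there is one more tool, called after "Emit:" by a JSON object that holds its "op" and its "data". arm_command: Moves the arm, as the interface text tells. Its arguments: {"type":"object","properties":{"moves":{"type":"array"},"fingers":{"type":"number"},"squeeze":{"type":"number"}},"required":["moves"]}

```bash
mkdir -p pics; cat > h.py <<'E'
import numpy as np, cv2
from scipy.spatial.transform import Rotation as R
from bench import r
def info(n):
    i=r.camera_info(n); a=np.array(i["attitude"],float)
    M=a if a.shape==(3,3) else R.from_quat(a).as_matrix()
    return i,M,np.array(i["origin"])
def ray2plane(n,uv,z,c=None):
    i,M,o=c or info(n)
    K=np.array([[i["fx"],0,i["cx"]],[0,i["fy"],i["cy"]],[0,0,1.]])
    p=cv2.undistortPoints(np.array(uv,float).reshape(-1,1,2),K,np.array([i["k1"],0,0,0.])).reshape(-1,2)
    d=np.c_[p[:,0],-p[:,1],-np.ones(len(p))]@M.T
    return o+d*((z-o[2])/d[:,2])[:,None]
def snap(n,f):
    im=r.camera(n); cv2.imwrite(f"pics/{f}.png",im[:,:,::-1]); return im
E
python3 - <<'E'
from h import *
for n in("top","scene"):
    print(r.camera_info(n)); snap(n,n+"0")
a=cv2.imread("pics/top0.png");b=cv2.imread("pics/scene0.png")
s=r.read_state();print(s["ee_pos"],s["eef_rot"],s["time"],s["ft_force"])
E
```

```text
{'fx': 405.99153158866903, 'fy': 405.99153158866903, 'cx': 251.9100856846104, 'cy': 189.6825684764963, 'k1': -0.02705664447088732, 'origin': array([ 0.45257099, -0.01647096,  1.13681063]), 'attitude': array([-0.03406491,  0.02592336,  0.71663501, -0.69613348])}
{'fx': 358.86885850792976, 'fy': 358.86885850792976, 'cx': 251.12893066216768, 'cy': 193.20252890395446, 'k1': 0.017020417407483016, 'origin': array([-0.03636276,  0.62814802,  0.69005243]), 'attitude': array([-0.15913479,  0.42806782,  0.82980083, -0.32072519])}
[ 0.27606054 -0.56035509  0.22185802] [ 9.73921531e-01  2.26884248e-01 -1.51914357e-04 -6.05576616e-04] 0.1 [ 0.05219681 -0.03582891 -0.22713821]
```

View pics/top0.png

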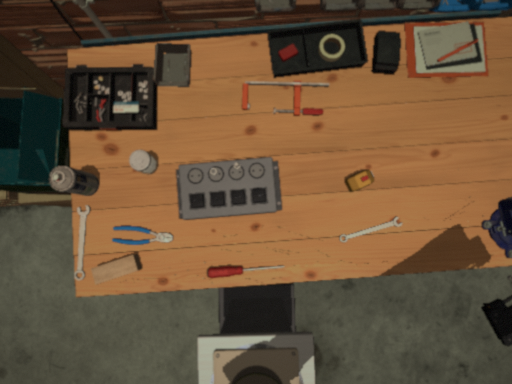

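View pics/scene0.png

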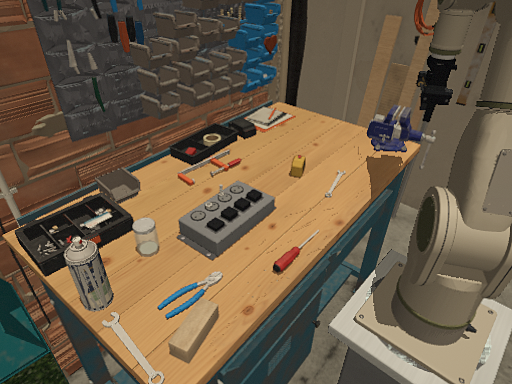

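The top view shows the box with black keys near (197,200), (218,199), (238,197) and (259,195), and the bolt and nut on its deck behind them. The scene view shows a free path from the right.

```bash
cat > k.py <<'E'
from h import *
im=cv2.imread("pics/top0.png"); g=im.max(2)
m=((g<50)*255).astype(np.uint8)
n,l,st,c=cv2.connectedComponentsWithStats(m)
P=[]
for i in range(1,n):
    if 80<st[i,4]<500 and 180<c[i][0]<275 and 180<c[i][1]<215: P.append(c[i]); print(c[i],st[i])
P=np.array(sorted(P,key=lambda p:p[0])); W=ray2plane("top",P,.073)
print(W, np.diff(W,axis=0), np.linalg.norm(np.diff(W,axis=0),axis=1))
s=r.read_state(); T=R.from_quat(s["eef_rot"]).as_matrix(); print(T.round(3))
d=(W[0]+[0,0,.06])-s["ee_pos"]; print("to 60mm above key1, tool axes cm",(T.T@d*100).round(2))
v=W[0]-W[-1]; print("box y yaw deg",np.degrees(np.arctan2(v[1],v[0])))
E
python3 k.py
```

```text
[258.5        195.03846154] [252 188  14  15 182]
[237.83425414 196.85082873] [231 190  14  15 181]
[217.49180328 198.78688525] [211 192  14  14 183]
[196.73224044 200.40437158] [190 194  14  14 183]
[[ 0.51924021  0.14036646  0.073     ]
 [ 0.52190714  0.08561055  0.073     ]
 [ 0.52543859  0.03200281  0.073     ]
 [ 0.52861474 -0.02240298  0.073     ]] [[ 0.00266693 -0.05475591  0.        ]
 [ 0.00353145 -0.05360773  0.        ]
 [ 0.00317615 -0.0544058   0.        ]] [0.05482082 0.05372392 0.05449843]
[[ 0.897  0.442 -0.001]
 [ 0.442 -0.897  0.001]
 [-0.    -0.001 -1.   ]]
to 60mm above key1, tool axes cm [ 52.78 -52.1    8.95]
box y yaw deg 93.29624807476775
```

Emit:
{"op": "arm_command", "data": {"moves": [0,0,0,5.7,0,0,0,5.7,0,0,0,5.7,0,0,0,5.7,2,-3,0,0,2,-3,0,0,2,-3,0,0,2,-3,0,0,2,-3,0,0,2,-3,0,0,2,-3,0,0,2,-3,0,0], "fingers": 0}}

```text
time: 1.1
ee_pos: [0.422, -0.3098, 0.2224]
eef_rot: [1.0, 0.03, -0.0, -0.0]
ft_force: [1.0, 0.2, 0.1]
width: 0.015
grip_force: 0.0
```

Emit:
{"op": "arm_command", "data": {"moves": [1.2,-3.6,0,0,1.2,-3.6,0,0,1.2,-3.6,0,0,1.2,-3.6,0,0,1.2,-3.6,0,0,1.2,-3.6,0,0,1.2,-3.6,0,0,1.2,-3.6,0,0,1.2,-3.6,0,0,1.2,-3.6,0,0,0,-2,0,0,0,0,0,0]}}

```text
time: 2.1
ee_pos: [0.5179, 0.0808, 0.2223]
eef_rot: [0.999, 0.034, -0.0, -0.001]
ft_force: [0.0, 0.6, -0.4]
width: 0.0007
grip_force: 0.0
```

```bash
cat > w.py <<'E'
from h import *
import sys
s=r.read_state(); T=R.from_quat(s["eef_rot"]).as_matrix(); print(T.round(3),s["ee_pos"],s["time"],s["ft_force"],s["width"])
W=np.array([[.5192,.1404,.073],[.5219,.0856,.073],[.5254,.032,.073],[.5286,-.0224,.073]])
print(((W-s["ee_pos"])@T*100).round(2))
c=info("wrist"); snap("wrist",sys.argv[1]); print(c[2],c[1].round(3))
E
python3 w.py w1
```

```text
[[ 0.998  0.067 -0.001]
 [ 0.067 -0.998  0.002]
 [-0.001 -0.002 -1.   ]] [0.51791831 0.08082145 0.22230332] 2.1 [ 0.02754836  0.59316196 -0.41184442] 0.0006645622832502382
[[ 0.54 -5.9  14.94]
 [ 0.44 -0.42 14.93]
 [ 0.43  4.95 14.92]
 [ 0.38 10.4  14.91]]
[0.58598532 0.08529162 0.3849841 ] [[ 0.067  0.966  0.251]
 [-0.998  0.065  0.016]
 [-0.001 -0.252  0.968]]
```

View pics/w1.png

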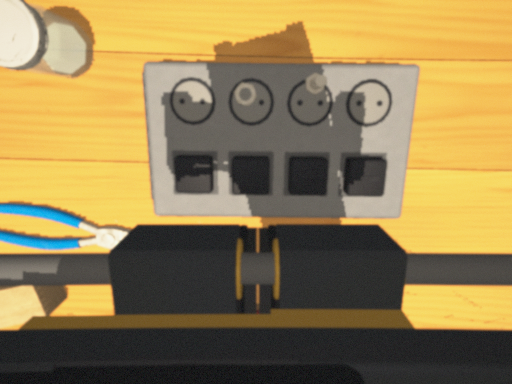

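The wrist view shows keys near (193,173), (250,174), (308,174) and (365,175). The nut is at (245,93) and the bolt at (316,83), both clear of the keys.

```bash
python3 - <<'E'
from h import *
s=r.read_state(); T=R.from_quat(s["eef_rot"]).as_matrix()
W=ray2plane("wrist",[[193,173],[250,174],[308,174],[365,175]],.073)
print(W.round(4),((W-s["ee_pos"])@T*100).round(2))
E
```

```text
[[ 0.5229  0.1385  0.073 ]
 [ 0.5254  0.085   0.073 ]
 [ 0.5289  0.0306  0.073 ]
 [ 0.5313 -0.0228  0.073 ]] [[ 0.88 -6.03 14.93]
 [ 0.78 -0.67 14.92]
 [ 0.78  4.78 14.92]
 [ 0.68 10.13 14.91]]
```

Emit:
{"op": "arm_command", "data": {"moves": [0.65,-3,0,0,0,-2.95,0,0,0,0,3,0,0,0,3,0,0,0,3,0,0,0,3,0,0,0,1.5,0,0,0,0.5,0,0,0,0.2,0,0,0,0,0,0,0,0,0]}}

```text
time: 3.07
ee_pos: [0.5225, 0.1346, 0.0818]
eef_rot: [1.0, 0.03, 0.001, -0.0]
ft_force: [1.0, -0.4, -0.3]
width: 0.0006
grip_force: 0.0
```

Emit:
{"op": "arm_command", "data": {"moves": [0,-0.45,0.4,0,0,0,0.1,0,0,0,0.1,0,0,0,0,0,0,0,0,0]}}

```text
time: 3.48
ee_pos: [0.5214, 0.1392, 0.0746]
eef_rot: [1.0, 0.03, 0.0, 0.0]
ft_force: [-0.7, -0.2, 0.3]
width: 0.0004
grip_force: 0.0
```

Emit:
{"op": "arm_command", "data": {"moves": [0,0,0.05,0,0,0,0.05,0,0,0,0,0,0,0,0,0]}}

```text
time: 3.82
ee_pos: [0.5213, 0.1392, 0.0735]
eef_rot: [1.0, 0.03, 0.0, 0.0]
ft_force: [0.1, 1.0, -0.1]
width: 0.0005
grip_force: 0.0
```

Emit:
{"op": "arm_command", "data": {"moves": [0,0,0.05,0,0,0,0.05,0,0,0,0,0,0,0,0,0]}}

```text
time: 4.15
ee_pos: [0.5213, 0.1392, 0.0725]
eef_rot: [1.0, 0.03, -0.0, 0.0]
ft_force: [0.1, 0.3, 0.8]
width: 0.0003
grip_force: 0.0
```

Emit:
{"op": "arm_command", "data": {"moves": [0,0,0.05,0,0,0,0,0,0,0,0,0]}}

```text
time: 4.4
ee_pos: [0.5213, 0.1393, 0.072]
eef_rot: [1.0, 0.03, -0.0, 0.0]
ft_force: [-0.5, -0.1, -0.6]
width: 0.0004
grip_force: 0.0
```

Emit:
{"op": "arm_command", "data": {"moves": [0,0,0.05,0,0,0,0,0,0,0,0,0]}}

```text
time: 4.65
ee_pos: [0.5213, 0.1393, 0.0715]
eef_rot: [1.0, 0.03, -0.0, 0.0]
ft_force: [-0.2, 0.3, -0.6]
width: 0.0006
grip_force: 0.0
```

Emit:
{"op": "arm_command", "data": {"moves": [0,0,0.05,0,0,0,0,0,0,0,0,0]}}

```text
time: 4.9
ee_pos: [0.5213, 0.1393, 0.071]
eef_rot: [1.0, 0.03, -0.0, 0.0]
ft_force: [0.5, 0.1, 0.3]
width: 0.0004
grip_force: 0.0
```

Emit:
{"op": "arm_command", "data": {"moves": [0,0,0.05,0,0,0,0.05,0,0,0,0,0,0,0,0,0]}}

```text
time: 5.23
ee_pos: [0.5213, 0.1392, 0.07]
eef_rot: [1.0, 0.03, -0.0, 0.0]
ft_force: [-0.6, -1.0, -0.6]
width: 0.0004
grip_force: 0.0
```

Emit:
{"op": "arm_command", "data": {"moves": [0,0,0.05,0,0,0,0.05,0,0,0,0,0,0,0,0,0]}}

```text
time: 5.57
ee_pos: [0.5213, 0.1392, 0.069]
eef_rot: [1.0, 0.03, -0.0, 0.0]
ft_force: [-0.3, -0.8, -0.1]
width: 0.0005
grip_force: 0.0
```

Emit:
{"op": "arm_command", "data": {"moves": [0,0,0.05,0,0,0,0.05,0,0,0,0,0,0,0,0,0]}}

```text
time: 5.9
ee_pos: [0.5214, 0.1392, 0.0683]
eef_rot: [1.0, 0.03, 0.0, 0.0]
ft_force: [-3.3, -0.6, 4.7]
width: 0.0006
grip_force: 2.5
```

Emit:
{"op": "arm_command", "data": {"moves": [0,0,0.05,0,0,0,0,0,0,0,0,0]}}

```text
time: 6.15
ee_pos: [0.5214, 0.1393, 0.0679]
eef_rot: [1.0, 0.03, 0.0, 0.0]
ft_force: [-2.6, -0.1, 6.2]
width: 0.0
grip_force: 3.4
```

Key 1 stands about 5 mm low and is stiff, so it looks latched. I'll tap the others next.

Emit:
{"op": "arm_command", "data": {"moves": [0,0,-0.8,0,0,0,-0.7,0,0,2,0,0,0,2,0,0,0,1.5,0,0,0,0,0,0,0,0,0.7,0,0,0,0,0,0,0,0,0]}}

```text
time: 6.9
ee_pos: [0.5242, 0.0855, 0.0752]
eef_rot: [1.0, 0.031, -0.0, -0.0]
ft_force: [0.2, 0.7, -0.5]
width: 0.0005
grip_force: 0.0
```

Emit:
{"op": "arm_command", "data": {"moves": [0,0,0.05,0,0,0,0.05,0,0,0,0,0,0,0,0,0]}}

```text
time: 7.23
ee_pos: [0.5246, 0.0846, 0.0746]
eef_rot: [1.0, 0.03, 0.0, -0.0]
ft_force: [-0.4, 1.0, -0.7]
width: 0.0004
grip_force: 0.0
```

Emit:
{"op": "arm_command", "data": {"moves": [0,0,0.05,0,0,0,0.05,0,0,0,0,0,0,0,0,0]}}

```text
time: 7.57
ee_pos: [0.5246, 0.0844, 0.0735]
eef_rot: [1.0, 0.03, 0.0, 0.0]
ft_force: [-0.3, -0.1, 0.0]
width: 0.0007
grip_force: 0.1
```

Emit:
{"op": "arm_command", "data": {"moves": [0,0,0.05,0,0,0,0,0,0,0,0,0]}}

```text
time: 7.82
ee_pos: [0.5247, 0.0844, 0.0732]
eef_rot: [1.0, 0.03, 0.0, 0.0]
ft_force: [-2.1, -1.0, 3.7]
width: 0.0008
grip_force: 1.9
```

Key 2 is up: contact came at 73 mm. On to key 3.

Emit:
{"op": "arm_command", "data": {"moves": [0,0,-1,0,0,2,0,0,0,2,0,0,0,1.5,0,0,0,0,0,0,0,0,0.8,0,0,0,0.1,0,0,0,0,0,0,0,0,0]}}

```text
time: 8.57
ee_pos: [0.5277, 0.0305, 0.0739]
eef_rot: [1.0, 0.031, -0.0, -0.0]
ft_force: [-0.8, 0.8, 1.1]
width: 0.0002
grip_force: 0.0
```

Emit:
{"op": "arm_command", "data": {"moves": [0,0,0.05,0,0,0,0,0,0,0,0,0]}}

```text
time: 8.82
ee_pos: [0.5279, 0.0298, 0.0736]
eef_rot: [1.0, 0.03, 0.0, -0.0]
ft_force: [0.0, -0.3, 0.2]
width: 0.0007
grip_force: 0.0
```

Emit:
{"op": "arm_command", "data": {"moves": [0,0,0.05,0,0,0,0,0,0,0,0,0]}}

```text
time: 9.07
ee_pos: [0.5279, 0.0298, 0.0732]
eef_rot: [1.0, 0.03, 0.0, -0.0]
ft_force: [-2.4, 1.0, 3.1]
width: 0.0007
grip_force: 1.9
```

Key 3 is up too. On to key 4.

Emit:
{"op": "arm_command", "data": {"moves": [0,0,-1,0,0,2,0,0,0,2,0,0,0,1.5,0,0,0,0,0,0,0,0,0.8,0,0,0,0.1,0,0,0,0.05,0,0,0,0,0,0,0,0,0]}}

```text
time: 9.9
ee_pos: [0.5311, -0.0247, 0.0735]
eef_rot: [1.0, 0.03, -0.0, -0.0]
ft_force: [-0.1, 0.4, 0.1]
width: 0.0006
grip_force: 0.0
```

Emit:
{"op": "arm_command", "data": {"moves": [0,0,0.05,0,0,0,0,0,0,0,0,0]}}

```text
time: 10.15
ee_pos: [0.5312, -0.0247, 0.0732]
eef_rot: [1.0, 0.03, 0.0, -0.0]
ft_force: [-1.0, 2.0, 4.0]
width: 0.0003
grip_force: 1.9
```

All four are tapped and key 1 is the latched one, so I'm going back to it.

Emit:
{"op": "arm_command", "data": {"moves": [0,0,-1.5,0,0,-3,0,0,0,-3,0,0,0,-3,0,0,0,-3,0,0,0,-3,0,0,0,-1.5,0,0,0,0,0,0,0,0,0,0]}}

```text
time: 10.9
ee_pos: [0.5212, 0.1399, 0.0878]
eef_rot: [1.0, 0.031, -0.0, -0.0]
ft_force: [0.1, -0.2, -0.5]
width: 0.0003
grip_force: 0.0
```

Emit:
{"op": "arm_command", "data": {"moves": [0,0,1,0,0,0,0.5,0,0,0,0.3,0,0,0,0,0,0,0,0,0]}}

```text
time: 11.32
ee_pos: [0.5213, 0.1386, 0.0697]
eef_rot: [1.0, 0.029, -0.0, 0.0]
ft_force: [0.5, -0.2, 0.3]
width: 0.0004
grip_force: 0.0
```

Emit:
{"op": "arm_command", "data": {"moves": [0,0,0.1,0,0,0,0.1,0,0,0,0.1,0,0,0,0.1,0,0,0,0.1,0,0,0,0.1,0,0,0,0.1,0,0,0,0,0,0,0,0,0]}}

```text
time: 12.07
ee_pos: [0.5216, 0.1392, 0.064]
eef_rot: [1.0, 0.03, 0.0, 0.0]
ft_force: [-3.4, -2.1, 10.4]
width: 0.0003
grip_force: 5.2
```

Emit:
{"op": "arm_command", "data": {"moves": [0,0,0.1,0,0,0,0.1,0,0,0,0,0,0,0,0,0]}}

```text
time: 12.4
ee_pos: [0.5216, 0.1392, 0.0621]
eef_rot: [1.0, 0.03, 0.0, 0.0]
ft_force: [-4.4, -2.3, 11.5]
width: 0.0003
grip_force: 5.8
```

Now about 11.4 mm in, at the bottom. I'll let go and retreat.

Emit:
{"op": "arm_command", "data": {"moves": [0,0,-0.5,0,0,0,-1,0,0,0,-2,0,0,0,-3,0,0,0,-3,0,0,0,-3,0,0,0,-3,0,0,0,0,0,0,0,0,0,0,0,0,0]}}

```text
time: 13.23
ee_pos: [0.5211, 0.1391, 0.2155]
eef_rot: [1.0, 0.03, -0.0, 0.0]
ft_force: [-0.2, 0.5, -0.9]
width: 0.0003
grip_force: 0.0
```

Emit:
{"op": "arm_command", "data": {"moves": [-1.5,3.5,0,0,-1.5,3.5,0,0,0,0,0,0,0,0,0,0]}}

```text
time: 13.57
ee_pos: [0.4947, 0.0652, 0.2148]
eef_rot: [1.0, 0.028, -0.001, 0.001]
ft_force: [-0.1, -0.3, 0.5]
width: 0.0005
grip_force: 0.0
```

```bash
python3 w.py w2
```

```text
[[ 0.998  0.056 -0.002]
 [ 0.056 -0.998 -0.001]
 [-0.002  0.001 -1.   ]] [0.49469111 0.06515811 0.21479147] 13.5667 [-0.07177707 -0.3218704   0.4763314 ] 0.00046640126037257785
[[ 2.9  -7.39 14.17]
 [ 2.86 -1.9  14.17]
 [ 2.91  3.47 14.18]
 [ 2.93  8.92 14.18]]
[0.56300136 0.06934108 0.37735578] [[ 0.056  0.966  0.253]
 [-0.998  0.053  0.016]
 [ 0.002 -0.253  0.967]]
```

View pics/w2.png

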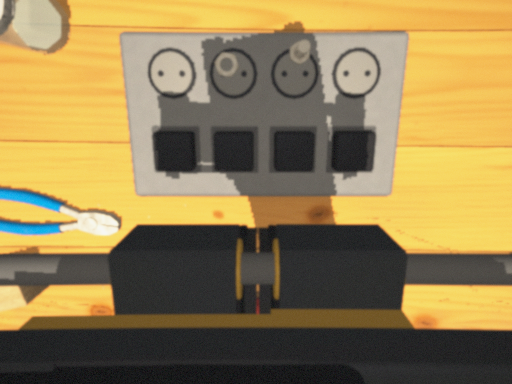

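All four key caps at (176,150), (234,151), (293,151) and (353,151) look the same size, so key 1 has come up. The nut and bolt have not moved.

```bash
python3 -c "
from bench import r
print(r.close_job())"
```

```text
the job is handed in; nothing more can be done
None
```

I tapped all four keys from left to right, found key_1 (leftmost) latched, pressed it about 11.4 mm in and released it; the last picture shows all four keys up and the nut and bolt in place, and the job is handed in (no verdict was returned).

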